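# Sweep finished tissue cassettes into the station's drop basket

### The arm

A 7-joint arm with a two-finger parallel gripper is mounted at the origin on a cart in front of the work surface, level with it; the furniture and walls round the work are solid. World frame = base frame: x ahead of the robot, y to its left, z up, the work surface at z = 0. Lengths are in m, angles in rad, forces in N, time in s.
With the tool pointing down it reaches from about 0.425 to 0.875 m from the base axis. Payload 4.7 kg.
Tool frame: the origin (TCP) lies midway between the tips of the shut fingers; the grasp point (between the pads) lies 19 mm behind it; z points along the fingers, y is the line along which they close (so a half turn about z gives the same grasp; the last joint's range is limited). The gripper opens to 87 mm and grips with 3 to 60 N. Pads are 19 mm wide; open, the fingers measure 117 mm over their backs; the gripper's body (75 mm by 190 mm) begins 51 mm behind the grasp point.
Start: joints at [1.288, 0.321, -0.07, 1.45, 0.023, 1.371, -0.057], TCP at [0.19, -0.622, 0.223] pointing down, gripper open.
Joint ranges: [-2.86, 2.86], [-0.3, 2.09], [-1.38, 1.24], [0.06, 2.45], [-1.56, 4.7], [0.09, 2.05], [-2.69, 2.69]. Speed limits (rad/s): [2.57, 2.57, 3.14, 3.14, 3.14, 3.14, 3.14].

### API

Orientations are given as a rotation vector (axis times angle).
In Python, from bench import ctrl gives the robot as it stands. The module is installed in compiled form; this text tells all that it offers.
- The arm moves only by the shell command python3 -m handwheel 'ROWS' [FORCE]. ROWS is JSON, a list of rows, each a list of 7 numbers: the finger opening in m, from 0 to 0.087, then the shift along the tool's x, y, z in m, then the turn, a rotation vector about the tool's x, y, z in degrees. A call has 1 to 12 rows; each row shifts and turns the commanded pose from where the row before left it, along the tool's axes as they then stand; what a row does not reach is not made up. A row lasts 1/8 s, in which the tool goes at most 62.5 mm and 10.7 degrees, less where a joint would pass 70% of its speed; a pose out of reach is approached as far as the arm can. A call is refused whole if a number of a shift passes 0.0625 or a number of a turn 10.7, either way. A call with a gripper value outside its range is refused whole. The fingers move at their own pace and stop on an object; FORCE is the grip in N (left out, the last holds). Time passes only in rows, so rows that do not move let the fingers close. It gives the time, the measured TCP pose, the force, the opening and the grip force at its end, in the units of the state.
- ctrl.get_state(): the state, without advancing time (a new reading comes with each control period).
- ctrl.get_image(name): name is "side" or "top" or "wrist"; returns (picture, depth): 384x512x3 uint8, blue, green, red; 384x512 float32, m along the optical axis (not along the pixel's ray), 0 where there is no reading.
- ctrl.camera_info(name): a dict with "intrinsics" (3x3 intrinsics, pixels), "D" ([k1, k2, p1, p2, k3] as OpenCV has them; the pictures are not rectified), "R" (3x3) and "t" (3): a world point X has camera coordinates R X + t. Camera axes: x right, y down, z forward; pixel columns grow to the right and rows downward; lengths in m; the calibration is good to about 2 mm. A picture is of the moment at which its call begins: read the wrist's pose just before it. camera_info takes no time and is no camera call; for the wrist camera it gives the pose at the moment of the call.
- ctrl.close_job(): hands the job in; it is judged then, once.
The state is a dict: "time": time; "joint_positions": joint angles; "qd": joint speeds; "joint_torque": joint torques, N m; "position": TCP position; "tool_rot": TCP orientation; "ft_force": force on the tool from outside, world axes, zero at the start; "torque": the same for the moment, N m; "grip_width": opening from 0.0 (shut) to 1.0 (fully open); "grip_force": force on a finger pad.
Only numpy, scipy, OpenCV 4.12 (cv2) and the standard library are available. Lean on these libraries where they do the work, as an engineer would, in place of code of your own. Each camera call takes 0.05 s, during which the arm holds its last target. There are 200 camera calls.

### The job

Clear the cut-up station: slide the metal cover of its drop opening fully open by its upturned edge, sweep the pink, the yellow and the blue cassette across the white board with the fingers so that all three drop through the opening into the basket below, then push the cover fully shut again. Only push and sweep: do not pick anything up. Leave the pink dish on the board, the forceps, the dropper bottle and the green-capped pot where they are.

Things in the scene. Friction and masses are not known exactly. Their poses are not given: they have to be found in the camera images.
- station: bench-top cut-up station, fixed: steel housing 190 (x) x 470 (y) mm, flat deck 75 mm above the worktop. Origin: centre of its footprint at worktop height; z up, y along its length. From +y: white board, drop opening, deck for the opened cover (y < -0.100). Rims 12 mm above the deck, inner faces at x = +-0.092 and y = 0.232. Cover rails, 7 mm high, at x = +-0.0815 for y < 0.018
- board (a point): middle of the white cutting board's top, station frame (0, 0.121, 0.075), axes as the station's. The board spans station y = 0.010 to 0.232 and is level with the deck
- funnel (a point): middle of the way from board to opening, station frame (0, 0.044, 0.075). Steel wings 12 mm high, 3 mm thick, on either side: from the rims (x = +-0.0915) at y = 0.062 inwards to x = +-0.0715 at y = 0.026. Between them the way is level, and free when the cover is open
- opening (a point): centre of the drop opening at deck height, station frame (0, -0.045, 0.075). It spans station x = -0.070 to 0.070 and y = -0.100 to 0.010. The basket's floor lies 62 mm below
- cover (a joint): travel of the sliding pale metal cover in m: 0 = fully shut over the opening, 0.115 = fully open (end stop). Opens towards the station's -y, stays where it is left, needs about 2 N to move. Flat sheet 126 mm long, 156 mm wide, its top 3 mm above the deck, with a folded-up edge at its +y end. Starts 0 to 0.02 open
- push_edge (a point): middle of the cover's upturned edge, an upright strip 132 mm long (station x), 3 mm thick with a 5 mm blue bead on top, up to 28 mm above the deck; this point is 15 mm above the deck. Station y = 0.0165 shut, -0.0985 open. Push its +y face towards -y to open; its -y face (fingers over the sheet) towards +y to shut
- cassette_pink: pink plastic tissue cassette, a slatted tray about 36 x 45 mm over all (its sides stand askew to its axes), 7 mm high, 10 to 19 g, loose and flat on the white board; origin at the centre of its underside, z up. Slides easily; fingertips 3 mm above the board sweep it
- cassette_yellow: yellow plastic tissue cassette, a slatted tray about 42 x 48 mm over all (its sides stand askew to its axes), 7 mm high, 10 to 19 g, loose and flat on the white board; origin at the centre of its underside, z up. Slides easily; fingertips 3 mm above the board sweep it
- cassette_blue: blue plastic tissue cassette, a slatted tray about 48 x 43 mm over all (its sides stand askew to its axes), 7 mm high, 10 to 19 g, loose and flat on the white board; origin at the centre of its underside, z up. Slides easily; fingertips 3 mm above the board sweep it
- dish: round low dish with a pink disc in it, 58 mm diameter, 14 mm high, loose on the white board near its rear +y corner; origin at the centre of its underside. Leave it alone
- forceps: light steel forceps, 43 x 112 x 9 mm, loose on the worktop beyond the station's +y end; origin at the centre of the underside. Leave alone
- dropper_bottle: brown dropper bottle with a black bulb, 28 mm diameter, 94 mm high, loose on the worktop beyond the station's -y end; origin at the centre of the underside. Leave alone
- pot: small white pot with a green screw cap, 48 mm diameter, 52 mm high, loose on the worktop beyond the station's -y end; origin at the centre of the underside. Leave alone

How it is judged:
By the outcome, as a careful person would: the job done as asked, in the order asked, and still so for the second after the job is handed in, with the robot touching nothing.
It also fails if it takes over 70 s, if anything falls off the work surface, if the arm or the gripper's body presses on something with over 40 N, if the wrist force passes 120 N, or if a joint passes its speed limit or range.

## Working session

There is one attempt and no reset: what is moved stays moved. The work goes in short steps, Python scripts to look and compute and a shell command to move; the robot and the scene stay as the last step left them, time stands still between calls to the robot, and variables do not carry over. Pictures are saved under pics/ and viewed, at most 10 in all, crops included, and the job is handed in when it is done.

```bash
mkdir -p pics; cat > h.py <<'E'
import numpy as np, cv2
from bench import ctrl
from scipy.spatial.transform import Rotation as R
def snap(name,fn=None):
    c=ctrl.camera_info(name); im,d=ctrl.get_image(name)
    if fn: cv2.imwrite('pics/'+fn,im)
    return im,d,c
def ray(c,uv,z):
    p=cv2.undistortPoints(np.array(uv,float).reshape(-1,1,2),np.array(c['intrinsics'],float),np.array(c['D'],float))[:,0]
    Rm=np.array(c['R']);t=np.array(c['t']).ravel(); C=-Rm.T@t
    d=np.c_[p,np.ones(len(p))]@Rm
    return C+d*((z-C[2])/d[:,2])[:,None]
def depthpts(c,d,uv):
    uv=np.array(uv).reshape(-1,2);p=cv2.undistortPoints(uv.astype(float).reshape(-1,1,2),np.array(c['intrinsics'],float),np.array(c['D'],float))[:,0]
    z=d[uv[:,1],uv[:,0]]
    return (np.c_[p,np.ones(len(p))]*z[:,None]-np.array(c['t']).ravel())@np.array(c['R'])
E
python3 - <<'E'
from h import *
a,_,c=snap('top');b,_,c2=snap('side')
cv2.imwrite('pics/a.png',a);cv2.imwrite('pics/b.png',b)
s=ctrl.get_state();print(s['position'],s['tool_rot'],s['time'],s['grip_width'])
for k in (c,c2):print(-np.array(k['R']).T@np.array(k['t']).ravel(),np.array(k['R'])[2])
E
```

```text
[ 0.18991647 -0.62113189  0.2215767 ] [-3.10544333e+00 -4.64276201e-01  5.31073014e-04] 0.1 1.0010639690045329
[0.32927587 0.01584536 1.28325235] [ 0.14422007 -0.01735983 -0.98939335]
[-0.03160234  0.33578283  1.13442116] [ 0.41798715 -0.28487728 -0.86263067]
```

View pics/a.png

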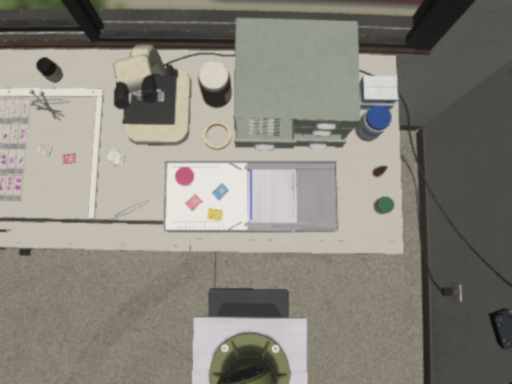

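View pics/b.png

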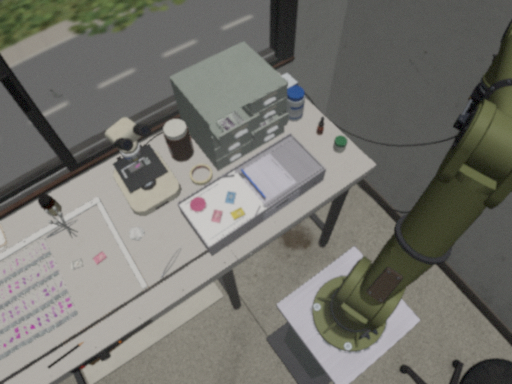

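The top view shows the station spanning (165,162) to (337,231), with the blue bead at u≈251. The cassettes are pink (194,202), blue (220,191) and yellow (215,214), and the dish is at (185,176). The side view agrees. Next I'll measure these.

```bash
python3 - <<'E'
from h import *
for n,box in(('top',(160,155,345,238)),('side',(175,135,330,250))):
    im,d,c=snap(n); hsv=cv2.cvtColor(im,cv2.COLOR_BGR2HSV)
    u0,v0,u1,v1=box; m0=np.zeros(im.shape[:2],np.uint8);m0[v0:v1,u0:u1]=1
    sat=((hsv[...,1]>70)&(hsv[...,2]>90)&(m0>0)).astype(np.uint8)
    k,l,st,ce=cv2.connectedComponentsWithStats(sat)
    for i in range(1,k):
        if st[i,4]<15: continue
        mm=l==i
        print(n,ce[i].round(1),st[i].tolist(),'bgr',im[mm].mean(0).round(),'pt',ray(c,ce[i],.082)[0].round(4), 'depthz',np.median(depthpts(c,d,np.argwhere(mm)[:,::-1])[:,2]).round(4))
    if n=='top':
        print('depth z'); 
        for uv in [(230,225),(200,225),(275,195),(320,195),(205,120),(300,80),(300,140),(250,140),(217,120),(310,130),(217,135),(130,205),(380,170),(385,205),(345,190)]:
            print(uv,depthpts(c,d,[uv])[0].round(3))
        # lower/upper rim edges
        for name,e in (('c',[(165,163),(337,163),(337,230),(165,231)]),): print(ray(c,e,.087).round(4))
        cv2.imwrite('pics/c.png',cv2.resize(im[150:240,155:345],None,fx=4,fy=4,interpolation=cv2.INTER_CUBIC))
E
```

```text
top [184.2 175.7] [176, 167, 18, 18, 258] bgr [127. 103. 190.] pt [0.5353 0.1866 0.082 ] depthz 0.079
top [250.5 194.2] [250, 170, 2, 49, 97] bgr [200. 144. 125.] pt [0.4872 0.0056 0.082 ] depthz 0.1022
top [218.  192.4] [214, 185, 10, 14, 50] bgr [187. 164. 131.] pt [0.4908 0.0936 0.082 ] depthz 0.0802
top [192.2 203.2] [187, 196, 14, 13, 56] bgr [158. 150. 214.] pt [0.4604 0.1624 0.082 ] depthz 0.0795
top [214.4 214. ] [207, 209, 16, 11, 142] bgr [119. 193. 212.] pt [0.4322 0.1017 0.082 ] depthz 0.0796
depth z
(230, 225) [0.404 0.06  0.075]
(200, 225) [0.402 0.141 0.073]
(275, 195) [ 0.486 -0.061  0.08 ]
(320, 195) [ 0.489 -0.185  0.072]
(205, 120) [0.717 0.143 0.001]
(300, 80) [ 0.738 -0.107  0.274]
(300, 140) [ 0.626 -0.122  0.139]
(250, 140) [0.59  0.01  0.268]
(217, 120) [0.718 0.107 0.001]
(310, 130) [ 0.642 -0.143  0.181]
(217, 135) [0.671 0.106 0.004]
(130, 205) [0.461 0.351 0.004]
(380, 170) [ 0.564 -0.356  0.065]
(385, 205) [ 0.467 -0.372  0.051]
(345, 190) [ 0.515 -0.271 -0.001]
[[ 0.5685  0.2396  0.087 ]
 [ 0.5766 -0.2302  0.087 ]
 [ 0.3934 -0.2278  0.087 ]
 [ 0.3841  0.232   0.087 ]]
side [252.8 183.3] [241, 170, 24, 27, 58] bgr [161. 118. 102.] pt [0.4908 0.0006 0.082 ] depthz 0.1007
side [197.5 203.9] [191, 198, 14, 13, 150] bgr [128. 102. 173.] pt [0.5323 0.1875 0.082 ] depthz 0.0786
side [229.5 199.8] [227, 198, 6, 4, 20] bgr [171. 150. 120.] pt [0.4846 0.0961 0.082 ] depthz 0.0778
side [237.2 213.2] [231, 208, 13, 11, 85] bgr [112. 173. 184.] pt [0.4305 0.1028 0.082 ] depthz 0.0786
```

View pics/c.png

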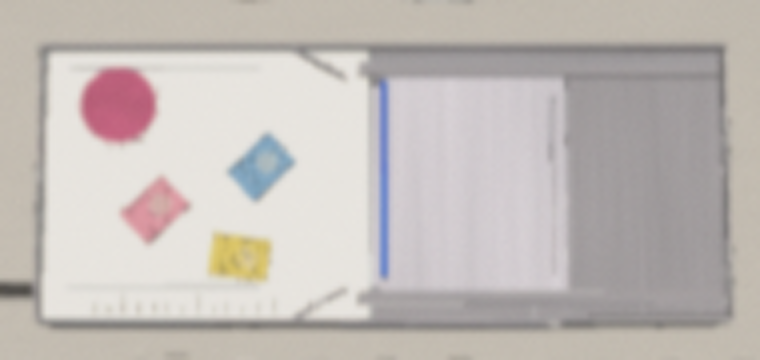

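```bash
cat >> h.py <<'E'
def sim(rows,p,rv):
    Q=R.from_rotvec(rv);p=np.array(p,float);out=[]
    for r in rows:
        p=p+Q.apply(r[1:4]); Q=Q*R.from_rotvec(np.radians(r[4:7])); x=Q.apply([1,0,0]); out.append([*p,np.degrees(np.arctan2(x[1],x[0]))])
    return np.round(out,3)
E
python3 - <<'E'
from h import *
s=ctrl.get_state()
print(sim([[.03,.055,-.014,0,0,0,-6.2]]*12,s['position'],s['tool_rot']))
im,d,c=snap('top')
v,u=np.mgrid[15:155,230:362];P=depthpts(c,d,np.c_[u.ravel(),v.ravel()])
for lo in np.arange(.1,.3,.03):
    m=(P[:,2]>lo)&(P[:,2]<lo+.03)
    if m.sum()>3: print(lo.round(2),m.sum(),'xmin',P[m,0].min().round(3),'y',P[m,1].min().round(3),P[m,1].max().round(3))
E
```

```text
[[ 2.3800e-01 -5.9200e-01  2.2200e-01  2.3205e+01]
 [ 2.8400e-01 -5.5700e-01  2.2200e-01  2.9405e+01]
 [ 3.2500e-01 -5.1800e-01  2.2200e-01  3.5605e+01]
 [ 3.6100e-01 -4.7500e-01  2.2200e-01  4.1805e+01]
 [ 3.9300e-01 -4.2800e-01  2.2200e-01  4.8005e+01]
 [ 4.1900e-01 -3.7700e-01  2.2200e-01  5.4205e+01]
 [ 4.4000e-01 -3.2500e-01  2.2200e-01  6.0405e+01]
 [ 4.5500e-01 -2.7000e-01  2.2200e-01  6.6605e+01]
 [ 4.6400e-01 -2.1400e-01  2.2200e-01  7.2805e+01]
 [ 4.6700e-01 -1.5700e-01  2.2200e-01  7.9005e+01]
 [ 4.6400e-01 -1.0000e-01  2.2200e-01  8.5205e+01]
 [ 4.5400e-01 -4.4000e-02  2.2200e-01  9.1405e+01]]
0.1 218 xmin 0.611 y -0.25 -0.113
0.13 235 xmin 0.622 y -0.249 0.05
0.16 240 xmin 0.629 y -0.249 0.051
0.19 1128 xmin 0.585 y -0.25 0.05
0.22 787 xmin 0.573 y -0.248 0.05
0.25 12900 xmin 0.584 y -0.25 0.051
```

```bash
python3 -m handwheel '[[0.02,0.055,-0.016,0,0,0,-6.2],[0.02,0.055,-0.016,0,0,0,-6.2],[0.02,0.055,-0.016,0,0,0,-6.2],[0.02,0.055,-0.016,0,0,0,-6.2],[0.02,0.055,-0.016,0,0,0,-6.2],[0.02,0.055,-0.016,0,0,0,-6.2],[0.02,0.055,-0.016,0,0,0,-6.2],[0.02,0.055,-0.016,0,0,0,-6.2],[0.02,0.055,-0.016,0,0,0,-6.2],[0.02,0.055,-0.016,0,0,0,-6.2],[0.02,0.055,-0.016,0,0,0,-6.2],[0.02,0.055,-0.016,0,0,0,-6.2]]'
python3 -m handwheel '[[0.02,0.05,0,0,0,0,0],[0.02,0.05,0.01,0,0,0,0],[0.02,0.02,0.01,0,0,0,0],[0.02,0,0,0,0,0,0],[0.02,0,0,0,0,0,0]]'
python3 - <<'E'
from h import *
im,d,c=snap('wrist','w1.png'); print(ctrl.get_state()['position'],-np.array(c['R']).T@np.array(c['t']).ravel())
E
```

```text
time: 1.75
position: [0.4368, -0.0286, 0.2226]
tool_rot: [2.189, 2.253, 0.001]
ft_force: [0.9, 0.1, 0.4]
grip_width: 0.23
grip_force: 0.0
time: 2.38
position: [0.4537, 0.0885, 0.2223]
tool_rot: [-2.195, -2.247, 0.002]
ft_force: [-0.7, 0.2, -0.9]
grip_width: 0.227
grip_force: 0.0
[0.45373913 0.08820102 0.22229431] [0.45086623 0.15506574 0.38472123]
```

View pics/w1.png

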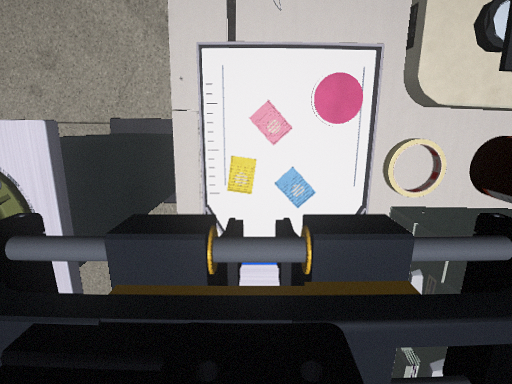

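The wrist view shows all of the board: pink (271,122), yellow (242,175), blue (295,187) and the dish (339,98). The board's corners are near (200,44) and (381,46).

```bash
cat >> h.py <<'E'
def find(im,c,z=.082,v1=212):
    hsv=cv2.cvtColor(im,cv2.COLOR_BGR2HSV); o={}
    for n,lo,hi in (('yellow',18,38),('blue',90,115),('pinkish',160,180)):
        m=cv2.inRange(hsv,(lo,40,90),(hi,255,255)); m[v1:]=0; m[:,:195]=0;m[:,390:]=0
        m=cv2.morphologyEx(m,cv2.MORPH_CLOSE,np.ones((5,5)))
        k,l,st,ce=cv2.connectedComponentsWithStats(m)
        for i in range(1,k):
            if st[i,4]<150: continue
            cn=cv2.findContours((l==i).astype(np.uint8),0,1)[0][0]
            box=ray(c,cv2.boxPoints(cv2.minAreaRect(cn)),z)[:,:2]
            o[n+str(i)]=box; print(n,st[i,4],'c',box.mean(0).round(4),'box',box.round(3).tolist())
    return o
E
python3 - <<'E'
from h import *
im,d,c=snap('wrist'); find(im,c)
print('rim corners',ray(c,[(200,44),(381,46),(367,205),(206,205)],.087).round(4))
print('rim z',depthpts(c,d,[(290,60),(290,43),(290,44),(290,45),(300,150),(271,122),(242,175),(295,187)])[:,2].round(4))
E
```

```text
yellow 901 c [0.4314 0.102 ] box [[0.415, 0.083], [0.42, 0.124], [0.448, 0.121], [0.443, 0.08]]
blue 867 c [0.4927 0.0887] box [[0.468, 0.094], [0.488, 0.113], [0.517, 0.084], [0.497, 0.064]]
pinkish 1997 c [0.5337 0.1865] box [[0.506, 0.211], [0.557, 0.213], [0.562, 0.161], [0.51, 0.16]]
pinkish 985 c [0.4629 0.1598] box [[0.438, 0.164], [0.46, 0.184], [0.487, 0.156], [0.466, 0.136]]
rim corners [[0.3898 0.2345 0.087 ]
 [0.5718 0.2375 0.087 ]
 [0.576  0.0709 0.087 ]
 [0.3922 0.0669 0.087 ]]
rim z [0.0751 0.0861 0.0842 0.0827 0.0758 0.0789 0.0784 0.0797]
```

```bash
python3 -m handwheel '[[0.02,-0.05,0.006,0,0,0,0],[0.02,0,0,0.05,0,0,0],[0.02,0,0,0.05,0,0,0],[0.02,0,0,0.037,0,0,0],[0.02,-0.01,0,0,0,0,0],[0.02,-0.015,0,0,0,0,0],[0.02,-0.02,0,0,0,0,0],[0.02,-0.02,0,0,0,0,0],[0.02,-0.02,0,0,0,0,0],[0.02,-0.02,0,0,0,0,0],[0.02,0,0,0,0,0,0]]'
python3 - <<'E'
from h import *
im,d,c=snap('wrist','w2.png');print(ctrl.get_state()['position'])
E
```

```text
time: 3.85
position: [0.4649, -0.068, 0.0873]
tool_rot: [2.197, 2.241, 0.001]
ft_force: [-0.4, -0.2, -0.2]
grip_width: 0.229
grip_force: 0.0
[ 0.4649236  -0.06668234  0.08719388]
```

View pics/w2.png

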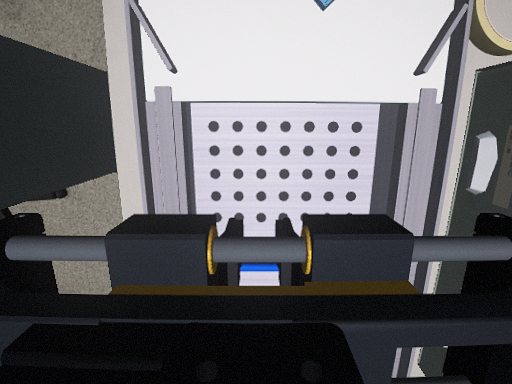

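The opening is exposed, with the basket floor at rows 105–225, and the bead sits ahead of the fingers at (260,268). I'll keep pushing in small steps to the stop.

```bash
python3 -m handwheel '[[0.02,-0.01,0,0,0,0,0],[0.02,-0.006,0,0,0,0,0],[0.02,-0.004,0,0,0,0,0],[0.02,0,0,0,0,0,0]]'
python3 -m handwheel '[[0.02,-0.004,0,0,0,0,0],[0.02,0,0,0,0,0,0]]'
python3 -m handwheel '[[0.02,-0.003,0,0,0,0,0],[0.02,0,0,0,0,0,0]]'
```

```text
time: 4.4
position: [0.4649, -0.0819, 0.086]
tool_rot: [-2.191, -2.249, -0.005]
ft_force: [-0.3, 8.4, 4.5]
grip_width: 0.23
grip_force: 3.9
time: 4.65
position: [0.4649, -0.0822, 0.086]
tool_rot: [-2.186, -2.248, -0.009]
ft_force: [-0.8, 15.7, 8.6]
grip_width: 0.229
grip_force: 7.8
time: 4.9
position: [0.4649, -0.0824, 0.0861]
tool_rot: [-2.182, -2.248, -0.012]
ft_force: [-2.0, 21.5, 8.9]
grip_width: 0.23
grip_force: 10.8
```

```bash
python3 -m handwheel '[[0.02,0.03,-0.004,0,0,0,0],[0.02,0.03,0,-0.045,0,0,0],[0.02,0.02,0,-0.05,0,0,0],[0.02,0.03,0,-0.05,0,0,0],[0.02,0.04,0,0,0,0,0],[0.02,0,0,0,0,0,0]]'
python3 - <<'E'
from h import *
im,d,c=snap('top'); print(ctrl.get_state()['position'])
cv2.imwrite('pics/d.png',cv2.resize(im[150:240,155:345],None,fx=4,fy=4,interpolation=cv2.INTER_CUBIC))
m=cv2.inRange(cv2.cvtColor(im,cv2.COLOR_BGR2HSV),(100,70,90),(130,255,255));m[:160]=0;m[235:]=0;m[:,:260]=0;m[:,340:]=0
p=np.argwhere(m)[:,::-1];print(len(p),ray(c,p.mean(0),.102).round(4) if len(p) else 0)
im,d,c=snap('wrist');find(im,c)
E
```

```text
time: 5.65
position: [0.4568, 0.0608, 0.2313]
tool_rot: [2.186, 2.254, 0.001]
ft_force: [0.8, 0.3, 0.0]
grip_width: 0.229
grip_force: 0.0
[0.45660274 0.05848818 0.23064315]
79 [[ 0.4944 -0.0931  0.102 ]]
yellow 906 c [0.4315 0.1016] box [[0.414, 0.083], [0.42, 0.123], [0.448, 0.12], [0.443, 0.08]]
yellow 184 c [0.597  0.1079] box [[0.59, 0.127], [0.599, 0.127], [0.604, 0.089], [0.595, 0.089]]
blue 859 c [0.493  0.0886] box [[0.469, 0.093], [0.489, 0.113], [0.517, 0.084], [0.497, 0.064]]
pinkish 2031 c [0.5338 0.1865] box [[0.506, 0.211], [0.557, 0.213], [0.562, 0.162], [0.51, 0.16]]
pinkish 990 c [0.4627 0.1595] box [[0.438, 0.165], [0.459, 0.183], [0.487, 0.155], [0.466, 0.135]]
```

View pics/d.png

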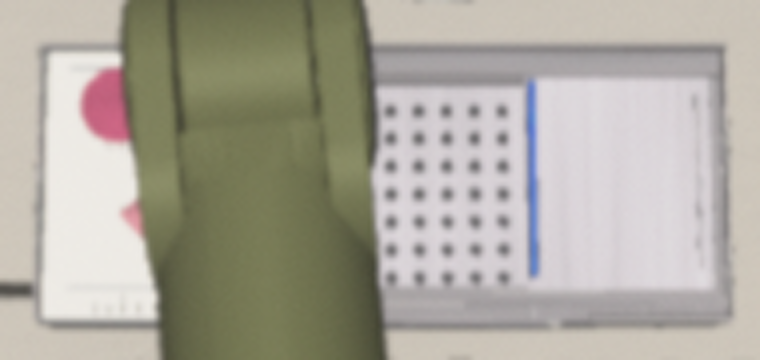

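The top view shows the cover fully open, with the bead at y≈-0.093 hard on the stop. Blue goes first.

```bash
python3 -m handwheel '[[0.012,0.0335,0.018,0,0,0,0],[0.012,0.034,0.0185,0,0,0,0],[0.012,0,0,0.05,0,0,0],[0.012,0,0,0.04,0,0,0],[0.012,0,0,0,0,0,0]]'
```

```text
time: 6.38
position: [0.4891, 0.124, 0.1372]
tool_rot: [-2.192, -2.243, 0.009]
ft_force: [-0.5, -0.2, 0.0]
grip_width: 0.136
grip_force: 0.0
```

```bash
python3 -m handwheel '[[0.012,0.003,0.001,0.03,0,0,0],[0.012,0,0,0.02,0,0,0],[0.012,0,0,0.007,0,0,0],[0.012,0,0,0,0,0,0]]'
```

```text
time: 6.88
position: [0.4928, 0.129, 0.0838]
tool_rot: [2.194, 2.248, -0.0]
ft_force: [0.0, 0.0, 0.4]
grip_width: 0.137
grip_force: 0.0
```

```bash
python3 -m handwheel '[[0.012,0,0,0.003,0,0,0],[0.012,0,0,0,0,0,0]]'
python3 - <<'E'
from h import *
for i in range(3):
    print(ctrl.get_state()['position'],ctrl.get_state()['ft_force'])
    im,d,c=snap('wrist',f'w3{i}.png')
find(im,c,v1=230)
E
```

```text
time: 7.12
position: [0.4928, 0.1292, 0.0809]
tool_rot: [2.194, 2.248, 0.001]
ft_force: [0.2, -0.7, 0.8]
grip_width: 0.14
grip_force: 0.0
[0.49284452 0.12918315 0.08094718] [ 0.18282925 -0.73994969  0.84770751]
[0.49282253 0.12920355 0.0809374 ] [-0.66101858  0.52003801 -0.91107445]
[0.49276829 0.12921815 0.08089292] [-0.13047595  0.07187585 -0.6709932 ]
pinkish 6246 c [0.5339 0.1871] box [[0.497, 0.186], [0.532, 0.222], [0.571, 0.19], [0.536, 0.15]]
pinkish 2543 c [0.4633 0.1597] box [[0.439, 0.165], [0.46, 0.184], [0.487, 0.155], [0.466, 0.134]]
```

```bash
python3 -m handwheel '[[0.012,-0.01,-0.004,0.0025,0,0,0],[0.012,-0.015,-0.008,0,0,0,0],[0.012,-0.015,-0.008,0,0,0,0],[0.012,-0.015,-0.008,0,0,0,0],[0.012,-0.015,-0.004,0,0,0,0],[0.012,0,0,0,0,0,0]]'
python3 - <<'E'
from h import *
im,d,c=snap('wrist','w4.png')
find(im,c,v1=230)
a,_,_=snap('side'); b=np.vstack([im[:,:],]) 
cv2.imwrite('pics/e.png',np.hstack([cv2.resize(im,(400,300)),cv2.resize(a[130:250,170:330],(400,300))]))
E
```

```text
time: 8.02
position: [0.4618, 0.0565, 0.0778]
tool_rot: [2.197, 2.245, -0.002]
ft_force: [0.4, 0.1, 1.4]
grip_width: 0.14
grip_force: 0.0
yellow 2900 c [0.4328 0.1014] box [[0.416, 0.083], [0.423, 0.123], [0.449, 0.12], [0.444, 0.08]]
pinkish 1729 c [0.5161 0.1744] box [[0.504, 0.189], [0.525, 0.19], [0.528, 0.16], [0.507, 0.159]]
pinkish 4171 c [0.4628 0.1597] box [[0.437, 0.166], [0.46, 0.184], [0.489, 0.155], [0.466, 0.135]]
```

View pics/e.png

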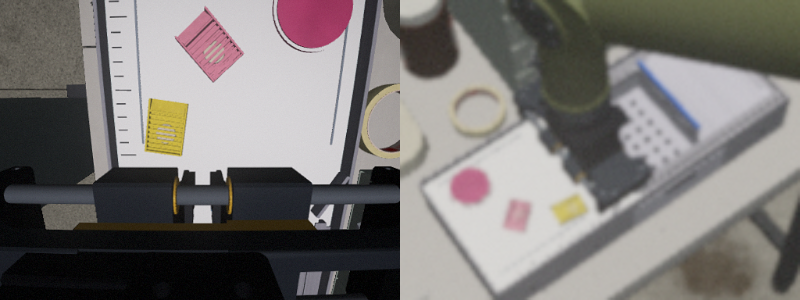

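Blue is hidden beneath the gripper, ahead of the fingers, while pink and yellow haven't moved. I'll carry on with the sweep.

```bash
python3 -m handwheel '[[0.012,-0.015,0,0,0,0,0],[0.012,-0.015,0,0,0,0,0],[0.012,-0.015,0,0,0,0,0],[0.012,-0.015,0,0,0,0,0],[0.012,-0.008,0,0,0,0,0],[0.012,0,0,0,0,0,0],[0.012,0.03,0,-0.04,0,0,0],[0.012,0.05,0,-0.035,0,0,0],[0.012,0.055,0,-0.05,0,0,0],[0.012,0,0,0,0,0,0]]'
python3 - <<'E'
from h import *
im,d,c=snap('wrist','w5.png');find(im,c);print(ctrl.get_state()['position'])
a,_,_=snap('side'); t,_,_=snap('top')
cv2.imwrite('pics/f.png',np.hstack([cv2.resize(t[150:240,225:345],(400,300)),cv2.resize(a[130:250,170:330],(400,300))]))
E
```

```text
time: 9.38
position: [0.4623, 0.1224, 0.1986]
tool_rot: [2.182, 2.255, 0.009]
ft_force: [-0.2, -0.4, -0.9]
grip_width: 0.136
grip_force: 0.0
yellow 193 c [0.5961 0.1231] box [[0.589, 0.14], [0.598, 0.141], [0.603, 0.106], [0.594, 0.105]]
yellow 561 c [0.4327 0.1108] box [[0.417, 0.1], [0.42, 0.124], [0.448, 0.122], [0.446, 0.097]]
pinkish 2171 c [0.5333 0.1871] box [[0.506, 0.212], [0.556, 0.214], [0.562, 0.163], [0.509, 0.161]]
pinkish 1072 c [0.4626 0.1595] box [[0.439, 0.165], [0.459, 0.183], [0.487, 0.155], [0.466, 0.135]]
[0.4613792  0.11918853 0.19646733]
```

View pics/f.png

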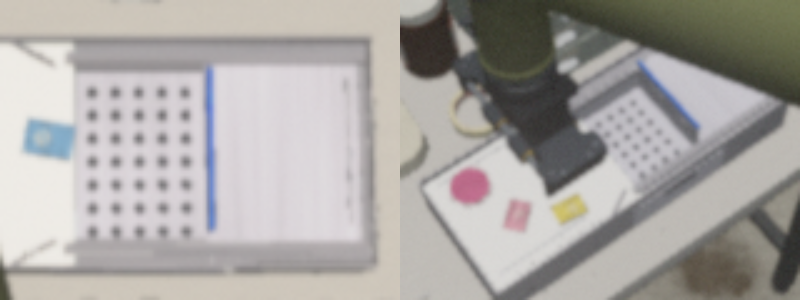

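Blue was left on the board, turned square, about (50,138) in the left crop, at the brink of the opening. It slipped past the fingers, so I'll measure it and push again.

```bash
cat >> h.py <<'E'
def topfind(z=.08):
    im,d,c=snap('top'); hsv=cv2.cvtColor(im,cv2.COLOR_BGR2HSV)
    for n,lo,hi in (('yellow',18,35),('blue',95,112),('pink',165,180)):
        m=cv2.inRange(hsv,(lo,45,90),(hi,255,255)); M=np.zeros_like(m);M[162:232,165:300]=m[162:232,165:300]
        M=cv2.morphologyEx(M,cv2.MORPH_CLOSE,np.ones((3,3)))
        for cn in cv2.findContours(M,0,1)[0]:
            if cv2.contourArea(cn)<40: continue
            b=ray(c,cv2.boxPoints(cv2.minAreaRect(cn)),z)[:,:2]; print('top',n,b.mean(0).round(4),b.round(3).tolist())
E
python3 - <<'E'
from h import *
topfind()
E
```

```text
top yellow [0.4797 0.164 ] [[0.573, 0.241], [0.575, 0.093], [0.387, 0.089], [0.384, 0.233]]
top blue [0.4951 0.0364] [[0.485, 0.057], [0.511, 0.053], [0.505, 0.016], [0.48, 0.019]]
```

```bash
python3 -m handwheel '[[0,0,0,0,0,0,-9.9],[0,0,0,0,0,0,-9.9],[0,0,0,0,0,0,-9.9],[0,0,0,0,0,0,-9.9],[0,0,0,0,0,0,-9.9],[0,0,0,0,0,0,-9.9],[0,0,0,0,0,0,-9.9],[0,0,0,0,0,0,-9.9],[0,0,0,0,0,0,-9.9],[0,-0.034,-0.037,0.04,0,0,0],[0,0,0,0.04,0,0,0],[0,0,0,0,0,0,0]]'
```

```text
time: 11.08
position: [0.4909, 0.0793, 0.1123]
tool_rot: [0.011, -3.132, -0.002]
ft_force: [0.2, 0.5, 0.1]
grip_width: 0.003
grip_force: 0.0
```

```bash
python3 -m handwheel '[[0,-0.004,0.002,0.02,0,0,0],[0,0,0,0.0135,0,0,0],[0,0,0,0,0,0,0],[0,0,-0.012,0,0,0,0],[0,0,-0.012,0,0,0,0],[0,0,-0.012,0,0,0,0],[0,0,-0.012,0,0,0,0],[0,0,-0.012,0,0,0,0],[0,0,-0.012,0,0,0,0],[0,0,-0.012,0,0,0,0],[0,0,-0.012,0,0,0,0]]'
python3 - <<'E'
from h import *
a,_,_=snap('side'); im,_,_=snap('wrist')
cv2.imwrite('pics/g.png',np.hstack([cv2.resize(im,(400,300)),cv2.resize(a[130:250,170:330],(400,300))]))
E
```

```text
time: 12.45
position: [0.499, -0.0138, 0.0826]
tool_rot: [0.014, -3.141, 0.0]
ft_force: [-0.2, 0.0, 0.9]
grip_width: 0.009
grip_force: 0.0
```

View pics/g.png

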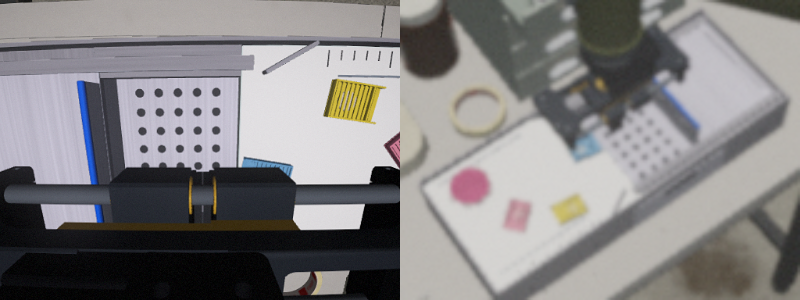

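Blue didn't move: at z 0.0826 the tips passed over it. I'll go back, descend lower, and check the settled height before sweeping.

```bash
python3 -m handwheel '[[0,0,0,-0.03,0,0,0],[0,0,0.045,0,0,0,0],[0,0,0.05,0,0,0,0],[0,0,0,0.02,0,0,0],[0,0,0,0.0135,0,0,0],[0,0,0,0,0,0,0],[0,0,0,0,0,0,0]]'
```

```text
time: 13.42
position: [0.4985, 0.0811, 0.0792]
tool_rot: [0.011, -3.141, 0.0]
ft_force: [-0.2, -0.1, 0.5]
grip_width: 0.007
grip_force: 0.0
```

```bash
python3 - <<'E'
from h import *
topfind(); im,d,c=snap('wrist')
m=cv2.inRange(cv2.cvtColor(im,cv2.COLOR_BGR2HSV),(95,50,80),(108,255,255));p=np.argwhere(m)[:,::-1];P=ray(c,p,.082);ok=(P[:,1]<.09)&(P[:,1]>-.05)
print(ok.sum(),P[ok].min(0),P[ok].max(0));print(ctrl.get_state()['position'])
cv2.imwrite('pics/x.png',im)
E
```

```text
top yellow [0.482  0.0792] [[0.573, 0.183], [0.619, 0.056], [0.39, -0.023], [0.347, 0.101]]
top pink [0.4645 0.16  ] [[0.461, 0.182], [0.487, 0.157], [0.468, 0.138], [0.442, 0.163]]
top pink [0.5387 0.1986] [[0.519, 0.218], [0.567, 0.205], [0.558, 0.179], [0.511, 0.193]]
452 [ 0.47596407 -0.04875514  0.082     ] [0.51367801 0.08950109 0.082     ]
[0.49876077 0.081387   0.07960133]
```

```bash
python3 -m handwheel '[[0,0.003,0,0.002,0,0,0],[0,0,-0.012,0,0,0,0],[0,0,-0.012,0,0,0,0],[0,0,-0.012,0,0,0,0],[0,0,-0.012,0,0,0,0],[0,0,-0.012,0,0,0,0],[0,0,-0.012,0,0,0,0],[0,0,-0.012,0,0,0,0],[0,0,-0.012,0,0,0,0],[0,0,0,0,0,0,0]]'
python3 - <<'E'
from h import *
a,_,_=snap('side'); im,_,_=snap('wrist')
cv2.imwrite('pics/g2.png',np.hstack([cv2.resize(im,(400,300)),cv2.resize(a[130:250,170:330],(400,300))]))
for n,x in(('wrist',im),('side',a)):
    m=cv2.inRange(cv2.cvtColor(x,cv2.COLOR_BGR2HSV),(95,50,80),(109,255,255));k,l,st,ce=cv2.connectedComponentsWithStats(m);print(n,[(ce[i].round(),st[i]) for i in range(1,k) if st[i,4]>15])
E
```

```text
time: 14.78
position: [0.496, -0.0153, 0.0771]
tool_rot: [0.011, -3.141, 0.001]
ft_force: [-0.8, 0.2, -0.3]
grip_width: 0.004
grip_force: 0.0
wrist [(array([273., 207.]), array([266, 195,  15,  25, 236], dtype=int32))]
side [(array([296.,  89.]), array([287,  84,  18,  10,  99], dtype=int32)), (array([253., 187.]), array([251, 183,   5,   8,  21], dtype=int32))]
```

```bash
cat >> h.py <<'E'
def blobs(n,lo=95,hi=109,amin=15):
    im,d,c=snap(n);m=cv2.inRange(cv2.cvtColor(im,cv2.COLOR_BGR2HSV),(lo,50,70),(hi,255,255));k,l,st,ce=cv2.connectedComponentsWithStats(m)
    for i in range(1,k):
        if st[i,4]<amin: continue
        P=depthpts(c,d,np.argwhere(l==i)[:,::-1]); 
        print(n,st[i].tolist(),'med',np.median(P,0).round(3),'lo',np.percentile(P,3,axis=0).round(3),'hi',np.percentile(P,97,axis=0).round(3))
E
python3 - <<'E'
from h import *
blobs('wrist');blobs('side')
E
```

```text
wrist [265, 194, 15, 26, 245] med [ 0.484 -0.004  0.047] lo [ 0.465 -0.008  0.02 ] hi [0.498 0.    0.129]
side [286, 85, 19, 9, 100] med [ 0.704 -0.345  0.129] lo [ 0.37  -0.394  0.078] hi [ 0.762 -0.05   0.564]
side [251, 183, 5, 8, 21] med [ 0.499 -0.002  0.05 ] lo [ 0.484 -0.009  0.037] hi [0.508 0.    0.054]
```

Blue is now at z 0.02–0.05 inside the opening, so it has dropped. Next is yellow: rake yawed to φ≈105°, pushing diagonally inwards.

```bash
python3 -m handwheel '[[0,0,0,-0.06,0,0,0],[0.016,0.04,0.05,0,0,0,0],[0.016,0.03,0.05,0,0,0,0],[0.016,0.005,0.05,0,0,0,0],[0.016,0,0,0,0,0,10.7],[0.016,0,0,0,0,0,10.7],[0.016,0,0,0,0,0,10.7],[0.016,0,0,0,0,0,10.7],[0.016,0,0,0,0,0,10.7],[0.016,0,0,0,0,0,10.7],[0.016,0,0,0,0,0,10.7],[0.016,0,0,0,0,0,0]]'
python3 - <<'E'
from h import *
im,d,c=snap('wrist');s=ctrl.get_state();Q=R.from_rotvec(s['tool_rot'])
print(s['position'],Q.apply([1,0,0]).round(3));print(Q.inv().apply(np.array([.421,.140,.078])-s['position']).round(4))
topfind();blobs('side',18,35)
E
```

```text
time: 16.48
position: [0.4205, 0.1346, 0.1371]
tool_rot: [1.895, 2.505, -0.0]
ft_force: [0.0, 0.3, 0.4]
grip_width: 0.183
grip_force: 0.0
[0.42052948 0.13448395 0.1371156 ] [-0.273  0.962 -0.   ]
[0.0052 0.002  0.0591]
top yellow [0.4329 0.1014] [[0.421, 0.123], [0.45, 0.119], [0.444, 0.079], [0.415, 0.084]]
top yellow [0.467  0.1784] [[0.548, 0.24], [0.55, 0.123], [0.386, 0.118], [0.384, 0.233]]
top pink [0.5492 0.1938] [[0.552, 0.219], [0.567, 0.176], [0.547, 0.169], [0.532, 0.211]]
side [69, 1, 9, 5, 27] med [-0.032  0.336  1.134] lo [-0.032  0.336  1.134] hi [-0.032  0.336  1.134]
side [68, 7, 8, 5, 27] med [-0.032  0.336  1.134] lo [-0.032  0.336  1.134] hi [-0.032  0.336  1.134]
side [24, 16, 40, 20, 126] med [-0.032  0.336  1.134] lo [-0.032  0.336  1.134] hi [-0.032  0.336  1.134]
side [70, 27, 9, 6, 19] med [-0.032  0.336  1.134] lo [-0.032  0.336  1.134] hi [-0.032  0.336  1.134]
side [14, 31, 5, 7, 16] med [-0.032  0.336  1.134] lo [-0.032  0.336  1.134] hi [-0.032  0.336  1.134]
side [189, 111, 182, 86, 6287] med [0.236 0.098 0.624] lo [0.116 0.044 0.543] hi [0.428 0.168 
[... 352 characters left out ...]
0.372 0.144 0.224] lo [0.35  0.111 0.077] hi [0.426 0.156 0.247]
side [437, 228, 57, 38, 238] med [-0.047  0.06   0.754] lo [-0.081  0.048  0.738] hi [-0.016  0.07   0.759]
side [282, 231, 28, 18, 177] med [ 0.512 -0.283 -0.86 ] lo [ 0.45  -0.334 -0.87 ] hi [ 0.57  -0.225 -0.85 ]
side [345, 263, 34, 62, 931] med [0.009 0.045 0.296] lo [-0.055  0.003  0.19 ] hi [0.062 0.076 0.312]
side [313, 277, 72, 73, 1390] med [-0.008  0.055  0.014] lo [-0.102 -0.036  0.009] hi [0.098 0.103 0.048]
side [387, 308, 12, 12, 73] med [-0.072  0.007  0.283] lo [-0.08  -0.006  0.266] hi [-0.064  0.029  0.355]
side [378, 313, 8, 4, 17] med [-0.057  0.023  0.269] lo [-0.062  0.017  0.261] hi [-0.051  0.027  0.272]
```

```bash
python3 -m handwheel '[[0.016,0.005,0.002,0.03,0,0,0],[0.016,0,0,0.02,0,0,0],[0.016,0,0,0.009,0,0,0],[0.016,0,0,0,0,0,0],[0.016,0,0,0,0,0,0]]'
```

```text
time: 17.25
position: [0.4219, 0.1396, 0.0788]
tool_rot: [1.898, 2.502, 0.001]
ft_force: [-0.6, -0.0, 0.3]
grip_width: 0.184
grip_force: 0.0
```

```bash
python3 -m handwheel '[[0.016,0,0,0.0015,0,0,0],[0.016,-0.012,0,0,0,0,0],[0.016,-0.012,0,0,0,0,0],[0.016,-0.012,0,0,0,0,0],[0.016,-0.012,0,0,0,0,0],[0.016,-0.012,0,0,0,0,0],[0.016,-0.012,0,0,0,0,0],[0.016,-0.012,0,0,0,0,0],[0.016,0,0,0,0,0,0]]'
python3 - <<'E'
from h import *
topfind(); im,d,c=snap('wrist');find(im,c,v1=240)
E
```

```text
time: 18.38
position: [0.4443, 0.0571, 0.0766]
tool_rot: [1.901, 2.5, -0.001]
ft_force: [1.0, -1.0, 2.5]
grip_width: 0.183
grip_force: 0.9
top yellow [0.4645 0.0702] [[0.535, 0.158], [0.57, 0.03], [0.393, -0.017], [0.36, 0.109]]
top pink [0.4645 0.16  ] [[0.461, 0.182], [0.487, 0.157], [0.468, 0.138], [0.442, 0.163]]
top pink [0.5347 0.1875] [[0.559, 0.213], [0.56, 0.164], [0.51, 0.162], [0.509, 0.211]]
pinkish 4201 c [0.4625 0.1594] box [[0.437, 0.165], [0.46, 0.184], [0.489, 0.155], [0.465, 0.135]]
```

```bash
python3 -m handwheel '[[0.016,-0.013,0,0,0,0,0],[0.016,-0.013,0,0,0,0,0],[0.016,-0.013,0,0,0,0,0],[0.016,-0.013,0,0,0,0,0],[0.016,-0.013,0,0,0,0,0],[0.016,-0.013,0,0,0,0,0],[0.016,0,0,0,0,0,0],[0.016,0,0,0,0,0,0]]'
python3 - <<'E'
from h import *
im,d,c=snap('side');m=cv2.inRange(cv2.cvtColor(im,cv2.COLOR_BGR2HSV),(20,90,90),(33,255,255));m[:150]=0;m[250:]=0;m[:,:180]=0;m[:,330:]=0
p=np.argwhere(m)[:,::-1];P=depthpts(c,d,p) if len(p) else np.zeros((1,3));print(len(p),np.median(P,0),P.min(0),P.max(0))
E
```

```text
time: 19.48
position: [0.4648, -0.0161, 0.0766]
tool_rot: [-1.899, -2.503, -0.0]
ft_force: [-0.2, 0.2, -0.7]
grip_width: 0.184
grip_force: 0.0
4 [ 0.44607857 -0.00934975  0.02010314] [ 0.44101158 -0.01009865  0.01719353] [ 0.45398351 -0.00657731  0.0237006 ]
```

```bash
python3 -m handwheel '[[0.022,0,0,-0.06,0,0,0],[0.022,0,0,0,0,0,7.1],[0.022,0,0,0,0,0,7.1],[0.022,0.055,0,0,0,0,0],[0.022,0.055,0,0,0,0,0],[0.022,0.055,0,0,0,0,0],[0.022,0.05,0.002,0,0,0,0],[0.022,0,0,0,0,0,0],[0.022,0,0,0,0,0,0]]'
python3 - <<'E'
from h import *
s=ctrl.get_state();Q=R.from_rotvec(s['tool_rot'])
print(s['position'],Q.apply([1,0,0]).round(3));print(Q.inv().apply(np.array([.4615,.199,.0775])-s['position']).round(4))
im,d,c=snap('top')
cv2.imwrite('pics/k.png',cv2.resize(im[150:240,155:345],None,fx=4,fy=4,interpolation=cv2.INTER_CUBIC))
for n,lo,hi in (('y',20,33),('b',95,109)):
    m=cv2.inRange(cv2.cvtColor(im,cv2.COLOR_BGR2HSV),(lo,70,70),(hi,255,255));m[:162]=0;m[232:]=0;m[:,:225]=0;m[:,340:]=0
    p=np.argwhere(m)[:,::-1]
    if len(p): P=depthpts(c,d,p);print(n,len(p),np.median(P,0),P.min(0),P.max(0))
E
```

```text
time: 20.65
position: [0.4612, 0.1984, 0.1364]
tool_rot: [2.193, 2.25, -0.001]
ft_force: [-0.6, -0.3, 0.2]
grip_width: 0.253
grip_force: 0.0
[0.46122267 0.19840301 0.13641935] [-0.026  1.    -0.001]
[0.0006 0.0003 0.0589]
y 83 [4.52516951e-01 2.21369111e-04 2.46628582e-02] [ 0.43892654 -0.01430753  0.00908066] [0.4651951  0.0117524  0.03201953]
b 7 [ 0.50038301 -0.00414463  0.05242564] [ 0.49453239 -0.09430701  0.04957228] [ 0.52768836 -0.00145849  0.09975525]
```

```bash
python3 -m handwheel '[[0.022,0,0,0.03,0,0,0],[0.022,0,0,0.02,0,0,0],[0.022,0,0,0.009,0,0,0],[0.022,0,0,0,0,0,0],[0.022,0,0,0,0,0,0]]'
```

```text
time: 21.32
position: [0.4622, 0.1987, 0.0783]
tool_rot: [2.194, 2.248, 0.002]
ft_force: [-0.4, 0.3, -0.4]
grip_width: 0.254
grip_force: 0.0
```

```bash
python3 -m handwheel '[[0.022,0,0,0.0013,0,0,0],[0.022,-0.012,0,0,0,0,0],[0.022,-0.012,0,0,0,0,0],[0.022,-0.012,0,0,0,0,0],[0.022,-0.012,0,0,0,0,0],[0.022,-0.012,0,0,0,0,0],[0.022,-0.012,0,0,0,0,0],[0.022,0,0,0,0,0,0]]'
python3 - <<'E'
from h import *
topfind(); im,d,c=snap('wrist');find(im,c,v1=240)
E
```

```text
time: 22.32
position: [0.4635, 0.125, 0.0762]
tool_rot: [2.196, 2.246, -0.001]
ft_force: [0.1, 1.0, -0.4]
grip_width: 0.253
grip_force: 0.0
top yellow [0.4474 0.001 ] [[0.461, 0.015], [0.461, -0.012], [0.434, -0.013], [0.434, 0.014]]
top yellow [0.467  0.1472] [[0.539, 0.262], [0.602, 0.143], [0.394, 0.034], [0.333, 0.15]]
pinkish 3835 c [0.5195 0.1863] box [[0.502, 0.211], [0.531, 0.212], [0.538, 0.161], [0.507, 0.16]]
```

```bash
python3 -m handwheel '[[0.022,-0.012,0,0,0,0,0],[0.022,-0.012,0,0,0,0,0],[0.022,-0.012,0,0,0,0,0],[0.022,-0.012,0,0,0,0,0],[0.022,-0.012,0,0,0,0,0],[0.022,-0.012,0,0,0,0,0],[0.022,-0.012,0,0,0,0,0],[0.022,-0.012,0,0,0,0,0],[0.022,-0.012,0,0,0,0,0],[0.022,-0.012,0,0,0,0,0],[0.022,-0.012,0,0,0,0,0],[0.022,-0.01,0,0,0,0,0]]'
python3 -m handwheel '[[0.022,0,0,0,0,0,0],[0.022,0,0,0,0,0,0],[0.022,0,0,-0.06,0,0,0],[0.022,0.055,0,0,0,0,0],[0.022,0.055,0,0,0,0,0],[0.022,0.055,0,0,0,0,0],[0.022,0.04,0,0,0,0,0],[0.022,0,0,0,0,0,0],[0.022,0,0,0,0,0,0]]'
cat >> h.py <<'E'
def basket():
    im,d,c=snap('top');hsv=cv2.cvtColor(im,cv2.COLOR_BGR2HSV)
    for n,lo,hi in (('y',20,33),('b',95,109),('p',160,180)):
        m=cv2.inRange(hsv,(lo,50,70),(hi,255,255));m[:162]=0;m[232:]=0;m[:,:235]=0;m[:,340:]=0
        p=np.argwhere(m)[:,::-1]
        if len(p): P=depthpts(c,d,p);print(n,len(p),np.median(P,0).round(3),P.min(0).round(3),P.max(0).round(3))
    cv2.imwrite('pics/last.png',cv2.resize(im[150:240,155:345],None,fx=4,fy=4,interpolation=cv2.INTER_CUBIC))
E
python3 - <<'E'
from h import *
basket();print(ctrl.get_state()['position'])
im,d,c=snap('side'); hsv=cv2.cvtColor(im,cv2.COLOR_BGR2HSV);m=cv2.inRange(hsv,(160,40,80),(180,255,255));m[:150]=0;m[260:]=0;m[:,:180]=0;m[:,320:]=0
k,l,st,ce=cv2.connectedComponentsWithStats(m)
for i in range(1,k):
    if st[i,4]>8:print(st[i],np.median(depthpts(c,d,np.argwhere(l==i)[:,::-1]),0))
E
```

```text
time: 23.92
position: [0.4669, -0.0164, 0.0763]
tool_rot: [2.194, 2.248, -0.0]
ft_force: [0.0, -0.9, 0.4]
grip_width: 0.254
grip_force: 0.0
time: 25.05
position: [0.4616, 0.1893, 0.1361]
tool_rot: [-2.193, -2.25, 0.001]
ft_force: [-0.2, 0.4, -0.8]
grip_width: 0.252
grip_force: 0.0
y 110 [0.452 0.    0.024] [ 0.329 -0.014  0.009] [0.468 0.016 1.283]
b 16 [ 0.497 -0.004  0.053] [ 0.486 -0.004  0.049] [ 0.512 -0.001  0.056]
p 137 [ 0.449 -0.037  0.019] [ 0.428 -0.054  0.01 ] [ 0.471 -0.02   0.025]
[0.46187743 0.18846804 0.13612356]
[263 192  12   8  64] [ 0.45205625 -0.03390013  0.01828284]
[190 204   5   6  20] [0.53603631 0.20745152 0.07915289]
```

All three are in the basket (z≈0.02, blue leaning with its top at 0.056, below the deck). Now I'll shut the cover.

```bash
python3 -m handwheel '[[0.022,-0.06,-0.002,0,0,0,0],[0.022,-0.06,-0.002,0,0,0,0],[0.022,-0.06,-0.002,0,0,0,0],[0.022,-0.06,-0.002,0,0,0,0],[0.022,-0.06,0,0,0,0,0],[0.022,-0.018,0,0,0,0,0],[0.022,0,0,0,0,0,0],[0.022,0,0,0.025,0,0,0],[0.022,0,0,0.022,0,0,0],[0.022,0,0,0,0,0,0],[0.022,0,0,0,0,0,0]]'
```

```text
time: 26.52
position: [0.4623, -0.1275, 0.0902]
tool_rot: [2.191, 2.25, 0.001]
ft_force: [0.1, 0.6, 0.3]
grip_width: 0.251
grip_force: 0.0
```

```bash
python3 -m handwheel '[[0.022,0.01,0,0.002,0,0,0],[0.022,0.01,0,0,0,0,0],[0.022,0.013,0,0,0,0,0],[0.022,0.014,0,0,0,0,0],[0.022,0.014,0,0,0,0,0],[0.022,0.014,0,0,0,0,0],[0.022,0.014,0,0,0,0,0],[0.022,0.014,0,0,0,0,0],[0.022,0.014,0,0,0,0,0],[0.022,0.008,0,0,0,0,0],[0.022,0.004,0,0,0,0,0],[0.022,0,0,0,0,0,0]]'
```

```text
time: 28.02
position: [0.4578, 0.0009, 0.0871]
tool_rot: [-2.192, -2.248, 0.001]
ft_force: [-0.4, -0.5, 0.3]
grip_width: 0.247
grip_force: 0.0
```

```bash
python3 -m handwheel '[[0.022,0.004,0,0,0,0,0],[0.022,0.003,0,0,0,0,0],[0.022,0.003,0,0,0,0,0],[0.022,0,0,0,0,0,0]]'
python3 -m handwheel '[[0.022,0.004,0,0,0,0,0],[0.022,0,0,0,0,0,0]]'
python3 -m handwheel '[[0.022,0.003,0,0,0,0,0],[0.022,0,0,0,0,0,0]]'
```

```text
time: 28.52
position: [0.4577, 0.0067, 0.087]
tool_rot: [2.194, 2.245, -0.007]
ft_force: [-0.2, -8.3, -0.4]
grip_width: 0.252
grip_force: 4.4
time: 28.78
position: [0.4577, 0.0071, 0.0871]
tool_rot: [2.194, 2.24, -0.013]
ft_force: [-1.4, -17.0, 1.3]
grip_width: 0.25
grip_force: 8.2
time: 29.02
position: [0.4576, 0.0072, 0.0871]
tool_rot: [2.194, 2.237, -0.018]
ft_force: [-1.0, -23.4, 1.8]
grip_width: 0.259
grip_force: 11.1
```

```bash
python3 -m handwheel '[[0.022,-0.03,0,0,0,0,0],[0.022,0,0,-0.06,0,0,0],[0.022,0,0,-0.06,0,0,0],[0.022,0.06,0,0,0,0,0],[0.022,0.06,0,0,0,0,0],[0.022,0.06,0,0,0,0,0],[0.022,0.05,0,0,0,0,0],[0.022,0,0,0,0,0,0]]'
python3 - <<'E'
from h import *
topfind();basket();im,d,c=snap('top')
m=cv2.inRange(cv2.cvtColor(im,cv2.COLOR_BGR2HSV),(110,70,90),(130,255,255));m[:160]=0;m[235:]=0;m[:,:235]=0;m[:,340:]=0
print(ray(c,np.argwhere(m)[:,::-1].mean(0),.102).round(4));print(ctrl.get_state()['ft_force'])
E
```

```text
time: 30.02
position: [0.45, 0.2247, 0.2071]
tool_rot: [-2.174, -2.258, -0.004]
ft_force: [-0.3, -0.6, 0.9]
grip_width: 0.256
grip_force: 0.0
top yellow [0.4143 0.2142] [[0.384, 0.233], [0.444, 0.236], [0.444, 0.195], [0.385, 0.193]]
top pink [0.5347 0.1875] [[0.559, 0.213], [0.56, 0.164], [0.51, 0.162], [0.509, 0.211]]
[[0.4836 0.0204 0.102 ]]
[ 0.83316215 -1.68157783  0.10790032]
```

View pics/last.png

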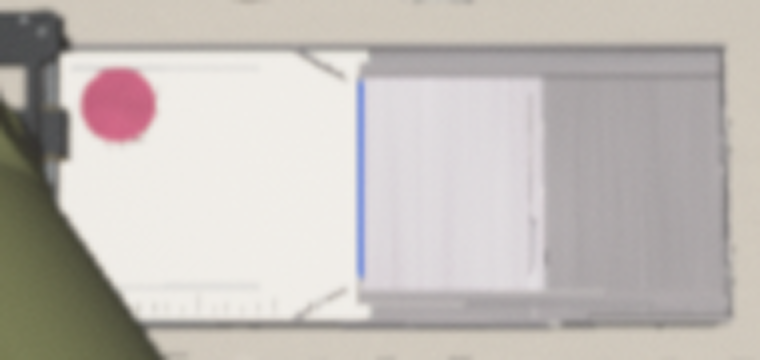

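The cover is shut, with the bead at (361,180) in the crop, y≈0.020. Its travel from the open stop was about 0.1135–0.115 m. The board is empty except for the dish, which hasn't moved, and the arm is clear.

```bash
python3 -m handwheel '[[0.022,0,0,0,0,0,0],[0.022,0,0,0,0,0,0]]'; python3 -c "
from bench import ctrl
print(ctrl.close_job())"
```

```text
time: 30.42
position: [0.4539, 0.2153, 0.2075]
tool_rot: [2.197, 2.243, -0.001]
ft_force: [-0.7, -0.7, -0.4]
grip_width: 0.253
grip_force: 0.0
the job is handed in; nothing more can be done
None
```

Job handed in at about 30 s: cover opened to its stop, blue, yellow and pink cassettes swept into the basket (blue took three passes), cover pushed shut to its stop; dish unmoved, and the forceps, bottle and pot were never approached.

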